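# Bring the rear gel comb from the crowded hook and seat it in the casting tray

## Task

Get the gel casting tray ready with the five-tooth comb, which hangs at the back of the crowded hook behind two others: first move the two front combs over to the empty hook and leave them hanging there. Then take the rear comb and put it, teeth down, in the tray's pair of grooves; the grooves are sprung, and their stop screws may be set several millimetres higher or lower, so push it down by feel until it sits firmly on the stops, and let go. The combs are brittle: do not force them against the hooks or the tray, do not drop them, and leave the vial and the tape where they are.

Things in the scene. Friction and masses are not known exactly. Their poses are not given: they have to be found in the camera images.
- comb_front: Gel comb with 12 narrow teeth, outermost on the crowded hook. Grey plastic, 45 g; all three combs have one outline, 104 wide, 88 tall. Origin: top of its hanging slot, mid width and thickness; z up, teeth to -z; y along the width, x through the thickness. Slot through the tab along x: 13 mm wide, from z = 0 (gabled top) down to z = -24. Breaks above 25 N against a hook
- comb_middle: Gel comb with 9 teeth, second on the crowded hook, 30 mm behind the front one. Outline and axes as comb_front. The tab to hold any comb by: 34 mm wide (y), 10 mm thick (x), z = +8 to -40 mm; take it by its two side edges from above, fingertips no lower than z = -36 (shoulders of the toothed plate at -40)
- comb_rear: Gel comb with 5 broad teeth, innermost on the crowded hook, 60 mm behind the front one, 30 mm before the prong's root. Outline and axes as comb_front. Toothed plate 88 mm wide, 6 mm thick, z -40 to -64, teeth down to z = -80. End lugs at y = +-44 to +-52 mm, 6 mm thick, z -40 to -58, lower edge rounded. Breaks above 30 N against the tray
- hook_full: The crowded hook: left or right one of two, 15 cm apart on one fixed rack, same make. Origin: root of the prong, on its axis, 150 mm above the table. Prong 7 mm round, level along the hook's own -x for 108 mm. A hanging comb has its origin 3.5 mm above the axis, its y along the hook's y. Clamp block and rail lie behind the origin, up to z = +25 mm
- hook_spare: The empty hook, same make and axes as hook_full; two combs fit at about x = -30 and x = -60 mm
- spare_tip (a point): Upturned end of the empty hook's prong; both hooks end so: the axis rises from x = -108, z = 0 to this point at x = -116, z = +9 mm in the hook's frame (its round end reaches x = -120, z = +13). To pass it a comb must be lifted 9 to 17 mm from where it hangs (13 best)
- gel_tray: Fixed black gel casting tray with white end gates, 116 x 108 x 52 mm. Origin: centre of its underside; z up. Side walls at y = +-46 to +-54 mm, top at z = 52; two low levelling-screw ears outside them. A comb fully home in the grooves lies along the tray's y, either way round, its origin 87 to 95 mm above the tray's origin
- groove_mid (a point): Midway between the two comb grooves, level with the wall tops: x = +30, y = 0, z = 52 mm in the tray's frame, same axes. Grooves: 8 mm wide slots (x) in both side walls at y = +-50, open at the top. A spring roller on the +x face of each, 10 mm down, pushes the lug to -x: a comb settles 1 mm to -x and drags with 2 to 4 N going down
- stop_zone (a point): Middle of the range of the brass stop screws at the bottom of the grooves, 19 mm below groove_mid. The screws (both alike) may stand up to 4 mm higher or lower than this; that is not measured. The lugs rest on them. Press down on them with about 12 to 15 N: with less than 10 N the comb is not surely home
- vial: White vial with green screw cap, 40 mm diameter, 58 mm tall, stands behind the tray; origin centre of underside. Bystander
- tape: Round blue tape dispenser, 98 x 74 x 32 mm, lies at the front edge of the table; origin centre of underside. Bystander

How it is judged:
On the way, in this order (a step that is already met when the one before it is completed fails the run):
1. both front combs hang released on the spare hook, the rear comb still on its own hook (x of comb_front in the frame of hook_spare between -0.112 and -0.003 m and y of comb_front in the frame of hook_spare between -0.008 and 0.008 m and z of comb_front in the frame of hook_spare between -0.003 and 0.01 m and angle between each of comb_front, comb_middle's own z axis and vertical below 0.25 rad and contact force between the fingers and comb_front below 0.1 N and x of comb_middle in the frame of hook_spare between -0.112 and -0.003 m and y of comb_middle in the frame of hook_spare between -0.008 and 0.008 m and z of comb_middle in the frame of hook_spare between -0.003 and 0.01 m and contact force between the fingers and comb_middle below 0.1 N and distance between comb_rear and hook_full below 0.112 m), for 0.2 s.
2. the rear comb stands in the tray grooves and is pressed down on its stops with at least 12 N of contact force, springs included (x of comb_rear in the frame of gel_tray between 0.026 and 0.034 m and y of comb_rear in the frame of gel_tray between -0.005 and 0.005 m and z of comb_rear in the frame of gel_tray below 0.0965 m and angle between comb_rear's own z axis and vertical below 0.08 rad and angle between the y axis of comb_rear and the y axis of gel_tray, either way round below 0.06 rad and contact force between comb_rear and gel_tray above 12 N), for 0.06 s.
At the end, for the whole second after the job is handed in: Front and middle combs hang released on the spare prong (within 8 mm sideways, upright within 0.25 rad); rear comb, once pressed with 12 N, at rest released in both grooves: origin x 26-34 mm, y within 5 mm, at most 96.5 mm above tray origin, tilt under 0.08, yaw under 0.06 rad (x of comb_front in the frame of hook_spare between -0.112 and -0.003 m and y of comb_front in the frame of hook_spare between -0.008 and 0.008 m and z of comb_front in the frame of hook_spare between -0.003 and 0.01 m and angle between each of comb_front, comb_middle's own z axis and vertical below 0.25 rad and contact force between the fingers and comb_front below 0.1 N and x of comb_middle in the frame of hook_spare between -0.112 and -0.003 m and y of comb_middle in the frame of hook_spare between -0.008 and 0.008 m and z of comb_middle in the frame of hook_spare between -0.003 and 0.01 m and contact force between the fingers and comb_middle below 0.1 N and x of comb_rear in the frame of gel_tray between 0.026 and 0.034 m and y of comb_rear in the frame of gel_tray between -0.005 and 0.005 m and z of comb_rear in the frame of gel_tray below 0.0965 m and angle between comb_rear's own z axis and vertical below 0.08 rad and angle between the y axis of comb_rear and the y axis of gel_tray, either way round below 0.06 rad and linear speed of comb_rear below 0.02 m/s and contact force between the fingers and comb_rear below 0.1 N and linear speed of each of comb_front, comb_middle below 0.05 m/s); the robot touches nothing.
It fails at once if a comb is forced against a hook with more than 25 N (contact force between any of comb_front, comb_middle, comb_rear and hook_full above 25 N or contact force between any of comb_front, comb_middle, comb_rear and hook_spare above 25 N).
It fails at once if the rear comb is forced against the tray with more than 30 N (contact force between comb_rear and gel_tray above 30 N).
It fails at once if a comb is dropped (height (world z) of any of comb_front, comb_middle below 0.11 m or height (world z) of comb_rear below 0.08 m).
It fails at once if the vial or the tape is displaced by more than 20 mm (distance of any of vial, tape from where it was at the start of the episode above 0.02 m).
It also fails if it takes over 72 s, if anything falls off the work surface, if the arm or the gripper's body presses on something with over 40 N, if the wrist force passes 120 N, or if a joint passes its speed limit or range.

## Robot

A 6-joint arm with a two-finger parallel gripper is mounted at the origin on a cart in front of the work surface, level with it; the furniture and walls round the work are solid. World frame = base frame: x ahead of the robot, y to its left, z up, the work surface at z = 0. Lengths are in m, angles in rad, forces in N, time in s.
With the tool pointing down it reaches from about 0.325 to 0.925 m from the base axis. Payload 3.1 kg.
Tool frame: the origin (TCP) lies at the very end of the fingers, on their centre line; the grasp point (between the pads) lies 19 mm behind it; z points along the fingers, y is the line along which they close (so a half turn about z gives the same grasp; the last joint's range is limited). The gripper opens to 85 mm and grips with 20 to 120 N. Pads are 22 mm wide; open, the fingers measure 114 mm over their backs; the gripper's body (76 mm by 85 mm) begins 54 mm behind the grasp point. The pads swing forward as they close: fully open they stand 13 mm farther back than shut.
Start: joints at [-1.222, 0.217, 1.613, -0, 1.311, -0.112], TCP at [0.278, -0.56, 0.193] pointing down, gripper open.
Joint ranges: [-2.75, 2.75], [-0.78, 2.1], [0.31, 2.55], [-1.13, 4.27], [0.13, 2.63], [-2.58, 2.58]. Speed limits (rad/s): [2.79, 2.79, 3.14, 3.14, 3.14, 3.14].

## Interface

Orientations are given as a 3x3 rotation matrix whose columns are the frame's x, y, z axes.
In Python, from workcell import robot gives the robot as it stands.
- The arm moves only by the tool jog_arm, called after "Call:" in YAML: its name, and indented under it one key for each argument. Schema: {"type":"object","properties":{"increments":{"type":"array","items":{"type":"array","items":{"type":"number"},"minItems":7,"maxItems":7},"minItems":1,"maxItems":20},"only":{"type":"string"},"quiet":{"type":"boolean"},"lines":{"type":"string"}},"required":["increments"],"additionalProperties":false}. increments is a list of rows, 1 to 20 of them, each of 7 numbers: a rotation vector rx, ry, rz in rad, then dx, dy, dz in m, then the opening from 0.0 (shut) to 1.0 (fully open); each row is the pose to reach, as a shift and turn from the pose commanded when the call began, along the tool's axes at that moment; what a row does not reach only later rows make up. A row lasts 1/8 s, in which the tool goes at most 0.0625 m and 0.188 rad, less where a joint would pass 70% of its speed; a pose out of reach is approached as far as the arm can. The fingers move at their own pace and stop on an object; the grip force is fixed at half the most. Time passes only in rows, so rows that do not move let the fingers close. The tool returns the time, the measured TCP pose, the force, the opening and the grip force at its end. only (a regular expression) keeps the lines of the reply that match it, lines (a string "A,B") keeps lines A to B, and quiet returns only ok. Input that does not fit is refused with a message, and nothing moves.
- robot.state(): the state, without advancing time (a new reading comes with each control period).
- robot.snapshot(name): name is "scene" or "top" or "wrist"; returns a dict with "image" (420x560x3 uint8, blue, green, red), "vertical_fov" (degrees; the focal length in pixels is half the picture's height over the tangent of half this angle, whatever the lens; pixels are square), "cx", "cy" (the principal point, pixels), "D" ([k1, k2, p1, p2, k3] as OpenCV has them; the pictures are not rectified), "T" (4x4, takes a point from camera to world coordinates); the wrist camera has in their place "mount" (4x4, takes a point from camera to tool coordinates, whose origin is the TCP and whose axes are the flange's). Camera axes: x right, y down, z forward; pixel columns grow to the right and rows downward; lengths in m; the calibration is good to about 2 mm. A picture is of the moment at which its call begins: read the wrist's pose just before it. There is no depth.
- robot.close_job(): hands the job in; it is judged then, once.
The state is a dict: "clock": time; "q": joint angles; "joint_velocities": joint speeds; "joint_torque": joint torques, N m; "position": TCP position; "tcp_rot": TCP orientation; "contact_force": force on the tool from outside, world axes, zero at the start; "moment": the same for the moment, N m; "grip_width": opening from 0.0 (shut) to 1.0 (fully open); "gripper_force": force on a finger pad.
Only numpy, scipy, OpenCV 4.12 (cv2) and the standard library are available. Lean on these libraries where they do the work, as an engineer would, in place of code of your own. Each camera call takes 0.05 s, during which the arm holds its last target. There are 200 camera calls.

## Working session

There is one attempt and no reset: what is moved stays moved. The work goes in short steps, Python scripts to look and compute and a tool call to move; the robot and the scene stay as the last step left them, time stands still between calls to the robot, and variables do not carry over. Pictures are saved under pics/ and viewed, at most 10 in all, crops included, and the job is handed in when it is done.

```bash
ls; mkdir -p pics
```

Run:
```python
from workcell import robot
import cv2,numpy as np
s=robot.state();print({k:np.round(v,3).tolist() for k,v in s.items()})
for n in("scene","top"):
    d=robot.snapshot(n);cv2.imwrite(f"pics/{n}0.png",d["image"])
    print(n,d["vertical_fov"],d["cx"],d["cy"],d["D"],np.round(d["T"],4).tolist())
```

```text
pics
workcell.py
{'clock': 0.0, 'q': [-1.222, 0.218, 1.615, 0.0, 1.311, -0.112], 'joint_velocities': [-0.001, 0.0, 0.002, 0.0, 0.0, 0.002], 'joint_torque': [-0.001, -39.685, -30.385, -0.0, 0.01, 0.0], 'position': [0.278, -0.559, 0.191], 'tcp_rot': [[0.896, 0.445, -0.001], [0.445, -0.896, 0.002], [0.0, -0.002, -1.0]], 'contact_force': [0.146, -0.186, 0.062], 'moment': [-0.007, 0.024, 0.037], 'gripper_force': 0.0, 'grip_width': 1.0}
scene 52.77297400543689 273.2205997285532 212.37003410630336 [0.00562584 0.         0.         0.         0.        ] [[-0.8793, -0.1816, 0.4402, 0.1151], [-0.4756, 0.3825, -0.7922, 0.6044], [-0.0245, -0.9059, -0.4227, 0.4781], [0.0, 0.0, 0.0, 1.0]]
top 57.31147109007106 274.4358609137444 210.53859844280296 [0.02895855 0.         0.         0.         0.        ] [[0.01, -0.9831, 0.1828, 0.3304], [-0.9993, -0.0163, -0.0332, -0.0894], [0.0357, -0.1823, -0.9826, 0.9373], [0.0, 0.0, 0.0, 1.0]]
```
View pics/scene0.png

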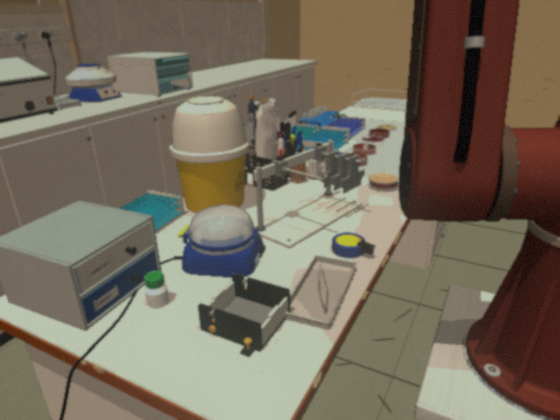

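View pics/top0.png

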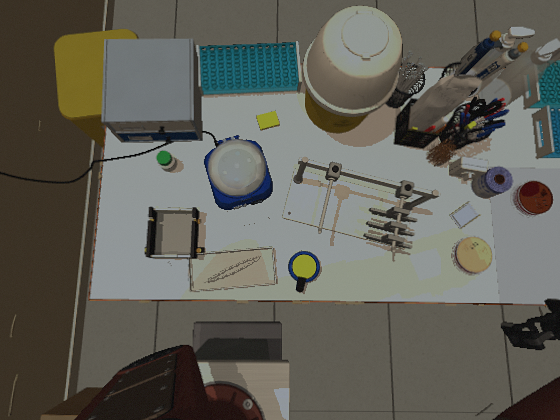

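The scene view shows the tray at about (245,312) and the rack with combs at about (330,165). In the top view, the tray is at (173,233), the spare hook's root is at (335,170), its tip is at (322,232), and the crowded hook runs (407,187)→(395,250). Next I'll get coarse positions and the wrist camera mount.

Create h.py:
```python
from workcell import robot
import cv2,numpy as np
def snap(n):
    s=robot.state();d=robot.snapshot(n)
    if "T" not in d:
        T=np.eye(4);T[:3,:3]=s["tcp_rot"];T[:3,3]=s["position"];d["T"]=T@np.array(d["mount"])
    d["T"]=np.array(d["T"]);f=210/np.tan(np.radians(d["vertical_fov"])/2)
    d["K"]=np.array([[f,0,d["cx"]],[0,f,d["cy"]],[0,0,1.]]);d["D"]=np.array(d["D"],float);return d
def cast(d,pts,z):
    u=cv2.undistortPoints(np.array(pts,float).reshape(-1,1,2),d["K"],d["D"])[:,0]
    r=np.c_[u,np.ones(len(u))]@d["T"][:3,:3].T;c=d["T"][:3,3]
    return c+r*((z-c[2])/r[:,2])[:,None]
def proj(d,P):
    Ti=np.linalg.inv(d["T"]);rv=cv2.Rodrigues(Ti[:3,:3])[0]
    return cv2.projectPoints(np.array(P,float).reshape(-1,1,3),rv,Ti[:3,3],d["K"],d["D"])[0][:,0]
def save(d,n,box,k):
    x0,y0,x1,y1=box;cv2.imwrite(f"pics/{n}.png",cv2.resize(d["image"][y0:y1,x0:x1],None,fx=k,fy=k,interpolation=cv2.INTER_CUBIC))
def delta(p):
    s=robot.state();return np.array(s["tcp_rot"]).T@(np.array(p)-s["position"])
```

Run:
```python
from h import *
np.set_printoptions(precision=4,suppress=True)
d=snap("top")
print("spare root,tip; full root,tip\n",cast(d,[(335,170),(322,232),(407,187),(395,250)],.15))
print("tray",cast(d,[(148,208),(192,208),(148,257),(200,257)],.052)); print("vial",cast(d,[(165,159)],.058),"tape",cast(d,[(303,268)],.032))
w=snap("wrist");print("mount",w["mount"],w["vertical_fov"],w["D"])
save(d,"top_crop",(135,140,455,290),2.5)
```

```text
spare root,tip; full root,tip
 [[ 0.5671 -0.2447  0.15  ]
 [ 0.4332 -0.2151  0.15  ]
 [ 0.5325 -0.3978  0.15  ]
 [ 0.3982 -0.3657  0.15  ]]
tray [[0.4962 0.1733 0.052 ]
 [0.4979 0.0726 0.052 ]
 [0.3836 0.1654 0.052 ]
 [0.3848 0.0489 0.052 ]]
vial [[0.6132 0.1401 0.058 ]] tape [[ 0.3633 -0.1882  0.032 ]]
mount [[ 0.0001 -0.9492 -0.3146  0.0807]
 [ 1.     -0.0002  0.0008  0.0006]
 [-0.0009 -0.3146  0.9492 -0.1814]
 [ 0.      0.      0.      1.    ]] 69.61634409725801 [-0.0603  0.      0.      0.      0.    ]
```

View pics/top_crop.png

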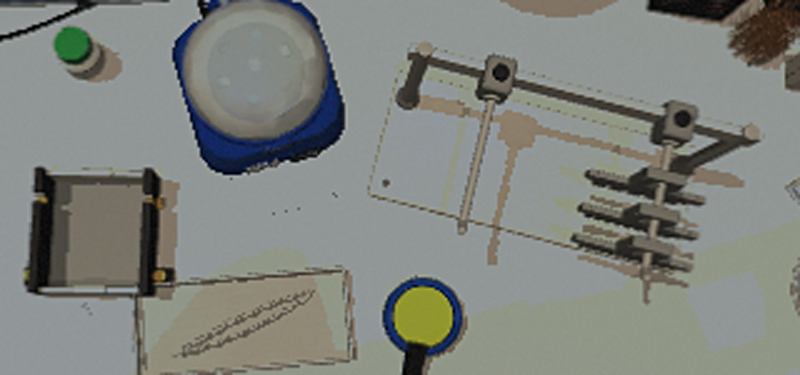

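The crop shows the hooks yawed about -12.5°, with the three comb tabs at crop pixels (660,180), (655,215) and (648,247). Brass parts of the tray are near (42,198), (152,202), (30,275) and (160,275). I'll bring the wrist camera over the rack.

Call:
jog_arm:
  increments:
    - [0,0,0,0,0,-0.06,1]
    - [0,0,0.2,0.04,-0.03,-0.107,1]
    - [0,0,0.68,0.2344,-0.1886,-0.107,1]
    - [0,0,0.68,0.2344,-0.1886,-0.107,1]
    - [0,0,0.68,0.2344,-0.1886,-0.107,1]
    - [0,0,0.68,0.2344,-0.1886,-0.107,1]
    - [0,0,0.68,0.2344,-0.1886,-0.107,1]
    - [0,0,0.68,0.2344,-0.1886,-0.107,1]
    - [0,0,0.68,0.2344,-0.1886,-0.107,1]

```text
clock: 1.32
position: [0.4035, -0.2878, 0.2995]
tcp_rot: [[0.976, -0.219, -0.001], [-0.219, -0.976, -0.0], [-0.0, 0.0, -1.0]]
contact_force: [-0.5, 0.4, 0.8]
grip_width: 1.002
gripper_force: 0.0
```

Run:
```python
from h import *
d=snap("wrist");np.savez("w1.npz",T=d["T"],K=d["K"],D=d["D"],image=d["image"]);save(d,"w1",(0,0,560,420),1.4)
```

```text
(no output)
```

View pics/w1.png

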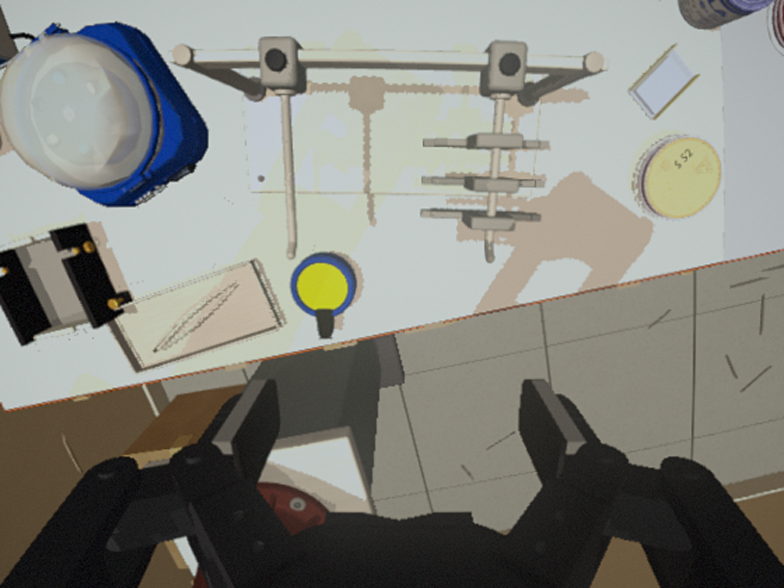

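The wrist view (1.4x) shows the spare prong (284,95)→(291,252), the full prong (499,95)→(490,255), and comb tabs at (495,141), (492,184), (488,222). I'll zoom in to get exact pixels.

Run:
```python
import cv2,numpy as np
z=np.load("w1.npz");im=z["image"][50:190,195:395];cv2.imwrite("pics/w1c.png",cv2.resize(im,None,fx=4,fy=4,interpolation=cv2.INTER_CUBIC))
```

```text
(no output)
```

View pics/w1c.png

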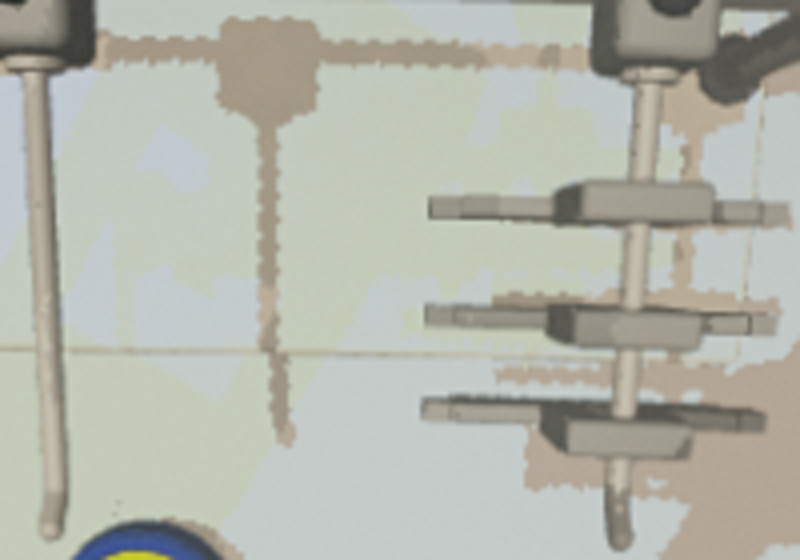

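Run:
```python
from h import *
np.set_printoptions(precision=4,suppress=True)
d=dict(np.load("w1.npz"));g=lambda l:[(a/4+195-.4,b/4+50-.4) for a,b in l]
P=cast(d,g([(35,90),(52,440),(33,70),(53,487),(648,95),(622,395),(650,78),(618,490)]),.15);print("prongs",P)
for a,b in((0,1),(4,5)):
    v=P[a]-P[b];print("yaw",np.degrees(np.arctan2(v[1],v[0])))
t=cast(d,g([(650,203),(638,328),(627,438)]),.1615);print("tabs",t)
print("tab widths",[np.linalg.norm(x) for x in np.diff(cast(d,g([(587,203),(714,203),(570,328),(703,328),(562,438),(691,438)]),.1615),axis=0)[::2]])
y=P[0]-P[1]+P[4]-P[5];y/=np.linalg.norm(y);n=np.array([-y[1],y[0],0]);c=P[6]
print("axis",y,"full root",c)
print("tabs in hook full",(t-c)@y,(t-c)@n); print("spare pts",(P[:4]-c)@y,(P[:4]-c)@n,"full",(P[4:]-c)@y,(P[4:]-c)@n)
yt=t[0]-t[2];print("comb line yaw",np.degrees(np.arctan2(yt[1],yt[0])))
print("from TCP", [delta(list(p[:2])+[0.1235]) for p in t], "tip spare",delta(P[3]))
```

```text
prongs [[ 0.5412 -0.2351  0.15  ]
 [ 0.4549 -0.2138  0.15  ]
 [ 0.5459 -0.236   0.15  ]
 [ 0.4423 -0.2103  0.15  ]
 [ 0.5059 -0.3866  0.15  ]
 [ 0.4327 -0.3679  0.15  ]
 [ 0.5098 -0.3877  0.15  ]
 [ 0.4072 -0.3628  0.15  ]]
yaw -13.864807823813944
yaw -14.29224255308033
tabs [[ 0.48   -0.3803  0.1615]
 [ 0.4504 -0.3725  0.1615]
 [ 0.423  -0.3653  0.1615]]
tab widths [np.float64(0.0320348911166197), np.float64(0.03444990805293914), np.float64(0.0342686128051636)]
axis [ 0.97  -0.243  0.   ] full root [ 0.5098 -0.3877  0.15  ]
tabs in hook full [-0.0307 -0.0613 -0.0896] [-0.      0.0003  0.0007]
spare pts [-0.0066 -0.0956 -0.0018 -0.1086] [0.1557 0.1554 0.156  0.1558] full [-0.004  -0.0796  0.     -0.1056] [ 0.0002  0.0005  0.     -0.0007]
comb line yaw -14.725685705464386
from TCP [array([0.0951, 0.0733, 0.1759]), array([0.0645, 0.0722, 0.176 ]), array([0.0362, 0.0712, 0.176 ])] tip spare [ 0.021  -0.0844  0.1495]
```

Call:
jog_arm:
  increments:
    - [0,0,0.025,0.0362,0.0712,0.06,1]
    - [0,0,0.025,0.0362,0.0712,0.09,1]
    - [0,0,0.025,0.0362,0.0712,0.14,1]
    - [0,0,0.025,0.0362,0.0712,0.175,1]
    - [0,0,0.025,0.0362,0.0712,0.175,1]
    - [0,0,0.025,0.0362,0.0712,0.175,1]
    - [0,0,0.025,0.0362,0.0712,0.175,0.3]
    - [0,0,0.025,0.0362,0.0712,0.175,0.2]
    - [0,0,0.025,0.0362,0.0712,0.175,0.2]
    - [0,0,0.025,0.0362,0.0712,0.175,0.2]
    - [0,0,0.025,0.0362,0.0712,0.175,0.2]

```text
clock: 2.75
position: [0.4239, -0.3639, 0.1247]
tcp_rot: [[0.97, -0.242, -0.0], [-0.242, -0.97, 0.0], [-0.0, -0.0, -1.0]]
contact_force: [0.1, 0.1, 0.7]
grip_width: 0.201
gripper_force: 0.0
```

Run:
```python
from h import *
d=snap("wrist");save(d,"w2",(130,120,430,345),2.6)
```

```text
(no output)
```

View pics/w2.png

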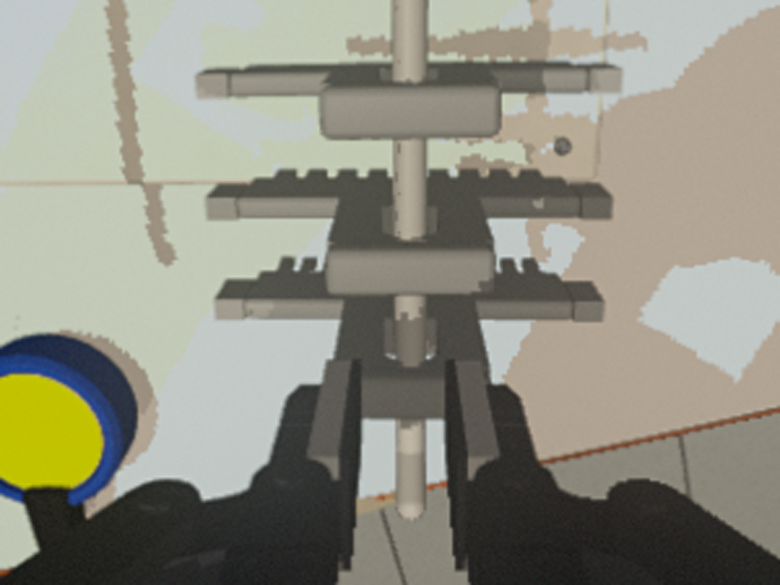

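The picture shows the fingers at the front tab (400,390), apparently narrower than the tab. I'll check the geometry numerically.

Run:
```python
from h import *
np.set_printoptions(precision=3,suppress=True)
d=snap("wrist");s=robot.state();R=np.array(s["tcp_rot"]);p=np.array(s["position"])
f=lambda q:((proj(d,q)-[130,120])*2.6).round(0).tolist()
print("tip corners",[ (x,y,f(p+R@[x,y,z])) for x in(-.011,.011) for y in(-.0085,.0085) for z in(0,)])
print("19 back",[ (x,y,f(p+R@[x,y,-.019])) for x in(-.011,.011) for y in(-.0085,.0085)])
print("37 back",[ (x,y,f(p+R@[x,y,-.037])) for x in(-.011,.011) for y in(-.0085,.0085)])
c=lambda l:cast(d,[(a/2.6+130,b/2.6+120) for a,b in l],.1615)
t=c([(412,271),(410,110),(405,400)]);print(t,[R.T@(q-p) for q in t])
print(np.diff(c([(328,270),(493,270),(321,112),(500,112)]),axis=0)[::2],s["grip_width"],s["gripper_force"])
```

```text
tip corners [(-0.011, -0.0085, [[366.0, 362.0]]), (-0.011, 0.0085, [[432.0, 362.0]]), (0.011, -0.0085, [[365.0, 282.0]]), (0.011, 0.0085, [[433.0, 282.0]])]
19 back [(-0.011, -0.0085, [[363.0, 399.0]]), (-0.011, 0.0085, [[435.0, 399.0]]), (0.011, -0.0085, [[361.0, 313.0]]), (0.011, 0.0085, [[437.0, 313.0]])]
37 back [(-0.011, -0.0085, [[359.0, 442.0]]), (-0.011, 0.0085, [[439.0, 442.0]]), (0.011, -0.0085, [[357.0, 348.0]]), (0.011, 0.0085, [[440.0, 348.0]])]
[[ 0.45  -0.373  0.162]
 [ 0.481 -0.38   0.162]
 [ 0.423 -0.365  0.162]] [array([ 0.028,  0.003, -0.037]), array([ 0.059,  0.002, -0.037]), array([-0.001,  0.001, -0.037])]
[[-0.008 -0.031  0.   ]
 [-0.008 -0.032  0.   ]] 0.20289363500872137 0.0
```

Call:
jog_arm:
  increments:
    - [0,0,0,0,0,-0.005,0.7]
    - [0,0,0,0,0,-0.005,0.7]
    - [0,0,0,0,0,-0.005,0.7]
    - [0,0,0,0,0,0.009,0.7]
    - [0,0,0,0,0,0.009,0.7]
    - [0,0,0,0,0,0.009,0.3]
    - [0,0,0,0,0,0.009,0.3]
    - [0,0,0,0,0,0.009,0.3]
    - [0,0,0,0,0,0.009,0.3]

```text
clock: 3.98
position: [0.4242, -0.3652, 0.1164]
tcp_rot: [[0.97, -0.242, 0.001], [-0.242, -0.97, -0.003], [0.001, 0.002, -1.0]]
contact_force: [0.2, -4.1, 1.6]
grip_width: 0.365
gripper_force: 60.7
```

Call:
jog_arm:
  increments:
    - [0,0,0,0,0,0,0.7]
    - [0,0,0,0,0,0,0.7]
    - [0,0,0,0,0.0013,0,0.7]
    - [0,0,0,0,0.0013,0.013,0.7]
    - [0,0,0,0,0.0013,0.025,0.7]
    - [0,0,0,0,0.0013,0.025,0.7]
    - [0,0,0,0,0.0013,0.025,0.3]
    - [0,0,0,0,0.0013,0.025,0.3]
    - [0,0,0,0,0.0013,0.025,0.3]
    - [0,0,0,0,0.0013,0.025,0.3]

```text
clock: 5.22
position: [0.4238, -0.3656, 0.0911]
tcp_rot: [[0.97, -0.242, 0.001], [-0.242, -0.97, -0.001], [0.001, 0.0, -1.0]]
contact_force: [-0.3, 0.1, 1.4]
grip_width: 0.385
gripper_force: 59.4
```

Run:
```python
from h import *
d=snap("wrist");np.savez("w3.npz",T=d["T"],K=d["K"],D=d["D"],image=d["image"]);save(d,"w3",(130,70,430,295),2.6)
```

```text
(no output)
```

View pics/w3.png

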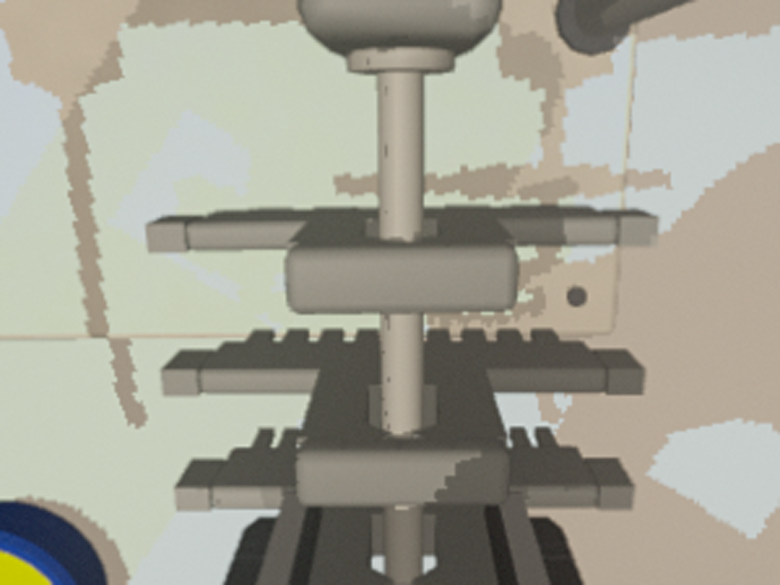

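The front comb (top at about (400,560)) is held between the pads, with the middle tab at (403,475) clear. I'll lift it 13 mm, pull it off and move across.

Call:
jog_arm:
  increments:
    - [0,0,0,0,0,-0.007,0.3]
    - [0,0,0,0,0,-0.013,0.3]
    - [0,0,0,0,0,-0.013,0.3]
    - [0,0,0,-0.015,0,-0.013,0.3]
    - [0,0,0,-0.03,0,-0.013,0.3]
    - [0,0,0,-0.045,0,-0.013,0.3]
    - [0,0,0,-0.06,0,-0.013,0.3]
    - [0,0,0,-0.06,-0.03,-0.013,0.3]
    - [0,0,0,-0.06,-0.07,-0.013,0.3]
    - [0,0,0,-0.06,-0.11,-0.013,0.3]
    - [0,0,0,-0.06,-0.14,-0.013,0.3]
    - [0,0,0,-0.06,-0.155,-0.013,0.3]
    - [0,0,0,-0.06,-0.155,-0.013,0.3]
    - [0,0,0,-0.06,-0.155,-0.013,0.3]

```text
clock: 7.02
position: [0.4028, -0.2013, 0.1039]
tcp_rot: [[0.97, -0.242, 0.0], [-0.242, -0.97, -0.001], [0.0, 0.001, -1.0]]
contact_force: [0.4, -0.7, -1.4]
grip_width: 0.387
gripper_force: 59.6
```

Run:
```python
from h import *
d=snap("wrist");np.savez("w4.npz",T=d["T"],K=d["K"],D=d["D"],image=d["image"]);save(d,"w4",(130,70,430,295),2.6)
```

```text
(no output)
```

View pics/w4.png

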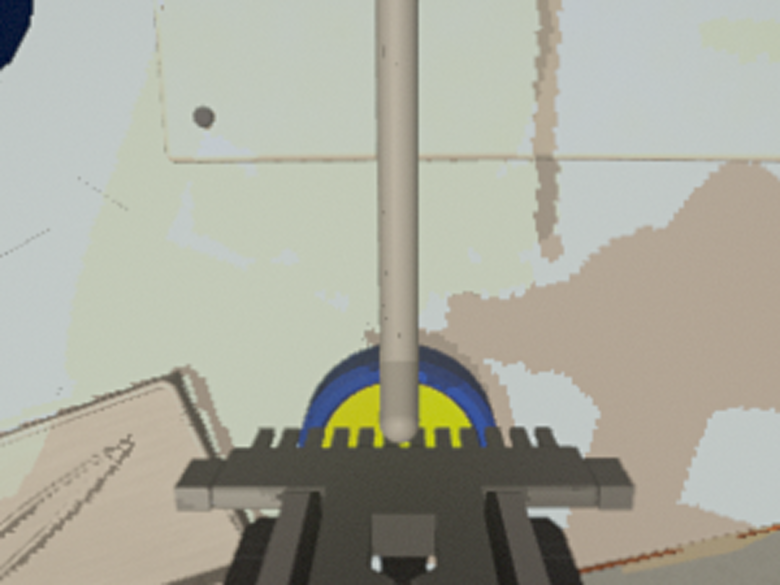

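The comb (slot at (403,540)) lines up with the spare prong (398,0)→(400,430) to within 0.5 mm, so I'll thread it on.

Call:
jog_arm:
  increments:
    - [0,0,0,0.01,-0.0005,0,0.3]
    - [0,0,0,0.02,-0.0005,0,0.3]
    - [0,0,0,0.03,-0.0005,0,0.3]
    - [0,0,0,0.04,-0.0005,0,0.3]
    - [0,0,0,0.05,-0.0005,0,0.3]

```text
clock: 7.7
position: [0.4522, -0.2121, 0.1036]
tcp_rot: [[0.97, -0.242, -0.0], [-0.242, -0.97, 0.0], [-0.0, -0.0, -1.0]]
contact_force: [-0.2, -0.1, 0.1]
grip_width: 0.387
gripper_force: 59.6
```

Call:
jog_arm:
  increments:
    - [0,0,0,0.02,0,0,0.3]
    - [0,0,0,0.045,0,0,0.3]
    - [0,0,0,0.067,0,0,0.3]
    - [0,0,0,0.067,0,0,0.3]
    - [0,0,0,0.067,0,0.006,0.3]
    - [0,0,0,0.067,0,0.011,0.3]
    - [0,0,0,0.067,0,0.012,0.3]

```text
clock: 8.57
position: [0.5155, -0.228, 0.0912]
tcp_rot: [[0.97, -0.242, -0.001], [-0.242, -0.97, 0.0], [-0.001, 0.0, -1.0]]
contact_force: [-0.5, -0.3, 1.3]
grip_width: 0.388
gripper_force: 59.9
```

Call:
jog_arm:
  increments:
    - [0,0,0,0,0,0.001,0.3]
    - [0,0,0,0,0,0.001,0.3]
    - [0,0,0,0,0,0.001,0.7]
    - [0,0,0,0,0,0.001,0.7]
    - [0,0,0,0,0,0.001,0.7]
    - [0,0,0,0,0,-0.03,0.7]
    - [0,0,0,0,0,-0.07,0.7]
    - [0,0,0,0,0,-0.07,0.7]

```text
clock: 9.57
position: [0.5195, -0.2299, 0.1662]
tcp_rot: [[0.97, -0.242, 0.008], [-0.242, -0.97, -0.004], [0.009, 0.002, -1.0]]
contact_force: [0.9, -1.0, 0.6]
grip_width: 0.695
gripper_force: 0.0
```

Call:
jog_arm:
  increments:
    - [0,0,0,-0.01,0.05,0,0.7]
    - [0,0,0,-0.02,0.11,0,0.7]
    - [0,0,0,-0.0285,0.156,0,0.7]
    - [0,0,0,-0.0285,0.156,0,0.7]
    - [0,0,0,-0.0285,0.156,0,0.7]

```text
clock: 10.2
position: [0.4507, -0.3718, 0.1605]
tcp_rot: [[0.97, -0.242, -0.001], [-0.242, -0.97, 0.002], [-0.001, -0.002, -1.0]]
contact_force: [0.5, 0.5, -0.0]
grip_width: 0.703
gripper_force: 0.0
```

Run:
```python
from h import *
np.set_printoptions(precision=4,suppress=True)
print(delta([.4504,-.3725,.0911]))
d=snap("wrist");save(d,"w5",(60,20,460,295),2)
```

```text
[0.     0.0009 0.0694]
```

View pics/w5.png

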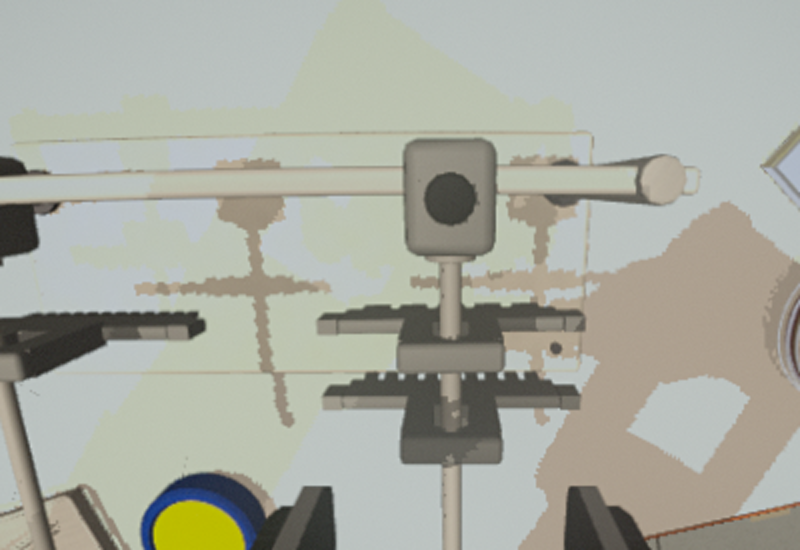

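The front comb hangs on the spare hook at left (60,340). The middle comb's tab at (451,447) is centred between the fingers, so I'll descend, grip, lift and pull.

Call:
jog_arm:
  increments:
    - [0,0,0,0,0.001,0.03,0.7]
    - [0,0,0,0,0.001,0.055,0.7]
    - [0,0,0,0,0.001,0.0695,0.7]
    - [0,0,0,0,0.001,0.0695,0.7]
    - [0,0,0,0,0.001,0.0695,0.3]
    - [0,0,0,0,0.001,0.0695,0.3]
    - [0,0,0,0,0.001,0.0695,0.3]
    - [0,0,0,0,0.001,0.0695,0.3]

```text
clock: 11.25
position: [0.4523, -0.3729, 0.0938]
tcp_rot: [[0.97, -0.242, 0.003], [-0.242, -0.97, 0.001], [0.002, -0.002, -1.0]]
contact_force: [2.2, 5.1, 2.8]
grip_width: 0.382
gripper_force: 59.8
```

Call:
jog_arm:
  increments:
    - [0,0,0,0,-0.0008,0,0.3]
    - [0,0,0,0,-0.0012,0,0.3]
    - [0,0,0,0,-0.0012,0,0.3]

```text
clock: 11.62
position: [0.4523, -0.373, 0.0938]
tcp_rot: [[0.97, -0.242, 0.002], [-0.242, -0.97, -0.001], [0.003, 0.001, -1.0]]
contact_force: [2.0, 3.9, 5.8]
grip_width: 0.378
gripper_force: 59.9
```

Call:
jog_arm:
  increments:
    - [0,0,0,0,0,-0.003,0.3]
    - [0,0,0,0,0,-0.007,0.3]
    - [0,0,0,0,0,-0.007,0.3]

```text
clock: 12.0
position: [0.4509, -0.3731, 0.0993]
tcp_rot: [[0.97, -0.242, -0.0], [-0.242, -0.97, -0.001], [0.0, 0.001, -1.0]]
contact_force: [0.3, -0.0, 0.1]
grip_width: 0.388
gripper_force: 59.5
```

Call:
jog_arm:
  increments:
    - [0,0,0,0,0,-0.003,0.3]
    - [0,0,0,0,0,-0.006,0.3]
    - [0,0,0,0,0,-0.006,0.3]

```text
clock: 12.38
position: [0.4513, -0.3728, 0.1056]
tcp_rot: [[0.97, -0.242, 0.0], [-0.242, -0.97, -0.001], [0.001, 0.001, -1.0]]
contact_force: [0.2, -0.5, -1.2]
grip_width: 0.388
gripper_force: 59.5
```

Call:
jog_arm:
  increments:
    - [0,0,0,-0.01,0,-0.001,0.3]
    - [0,0,0,-0.03,0,-0.001,0.3]
    - [0,0,0,-0.04,0,-0.001,0.3]

```text
clock: 12.75
position: [0.411, -0.3621, 0.1059]
tcp_rot: [[0.97, -0.242, -0.001], [-0.242, -0.97, 0.001], [-0.001, -0.001, -1.0]]
contact_force: [0.5, -0.5, -0.8]
grip_width: 0.386
gripper_force: 59.5
```

Call:
jog_arm:
  increments:
    - [0,0,0,-0.012,0,0,0.3]
    - [0,0,0,-0.024,0,0,0.3]
    - [0,0,0,-0.036,0,0,0.3]
    - [0,0,0,-0.049,0,0,0.3]
    - [0,0,0,-0.049,0,0,0.3]

```text
clock: 13.38
position: [0.3639, -0.3506, 0.1061]
tcp_rot: [[0.97, -0.243, -0.0], [-0.243, -0.97, 0.0], [-0.0, -0.0, -1.0]]
contact_force: [0.7, -1.0, -0.0]
grip_width: 0.385
gripper_force: 59.5
```

Call:
jog_arm:
  increments:
    - [0,0,0,0.0017,-0.03,0,0.3]
    - [0,0,0,0.0017,-0.07,0,0.3]
    - [0,0,0,0.0017,-0.11,0,0.3]
    - [0,0,0,0.0017,-0.14,0,0.3]
    - [0,0,0,0.0017,-0.1547,0,0.3]
    - [0,0,0,0.0017,-0.1547,0,0.3]
    - [0,0,0,0.0017,-0.1547,0,0.3]

```text
clock: 14.25
position: [0.404, -0.2022, 0.1064]
tcp_rot: [[0.97, -0.242, 0.0], [-0.242, -0.97, -0.001], [0.001, 0.001, -1.0]]
contact_force: [-0.3, -0.2, 0.1]
grip_width: 0.383
gripper_force: 59.6
```

Run:
```python
from h import *
d=snap("wrist");np.savez("w6.npz",image=d["image"]);a=np.load("w4.npz")["image"];b=d["image"]
# w4 crop scale 2.6 offset (130,70)
for n,(x0,y0,x1,y1) in dict(slot=(268,262,302,294),Llug=(192,243,245,270),Rlug=(320,243,376,270),prong=(270,190,296,245)).items():
    r=cv2.matchTemplate(b,a[y0:y1,x0:x1],cv2.TM_CCOEFF_NORMED);m=cv2.minMaxLoc(r);print(n,m[1],m[3][0]-x0,m[3][1]-y0)
```

```text
slot 0.9394996762275696 0 0
Llug 0.9737971425056458 1 0
Rlug 0.9710928797721863 -1 0
prong 0.9021173119544983 -1 1
```

Call:
jog_arm:
  increments:
    - [0,0,0,0.01,-0.0013,0,0.3]
    - [0,0,0,0.02,-0.0013,0,0.3]
    - [0,0,0,0.03,-0.0013,0,0.3]
    - [0,0,0,0.04,-0.0013,0,0.3]
    - [0,0,0,0.05,-0.0013,0,0.3]

```text
clock: 14.92
position: [0.4534, -0.2122, 0.1061]
tcp_rot: [[0.97, -0.242, -0.0], [-0.242, -0.97, 0.0], [-0.0, -0.0, -1.0]]
contact_force: [0.5, 0.1, -0.1]
grip_width: 0.39
gripper_force: 59.6
```

Call:
jog_arm:
  increments:
    - [0,0,0,0.02,0,0,0.3]
    - [0,0,0,0.034,0,0,0.3]
    - [0,0,0,0.034,0,0.005,0.3]
    - [0,0,0,0.034,0,0.009,0.3]
    - [0,0,0,0.034,0,0.012,0.3]
    - [0,0,0,0.034,0,0.012,0.3]

```text
clock: 15.68
position: [0.4852, -0.2205, 0.0941]
tcp_rot: [[0.97, -0.242, -0.0], [-0.242, -0.97, -0.0], [-0.0, 0.0, -1.0]]
contact_force: [-1.2, -0.1, 0.3]
grip_width: 0.386
gripper_force: 59.7
```

Call:
jog_arm:
  increments:
    - [0,0,0,0,0,0.001,0.3]
    - [0,0,0,0,0,0.0015,0.3]
    - [0,0,0,0,0,0.0015,0.3]

```text
clock: 16.05
position: [0.4856, -0.2208, 0.0937]
tcp_rot: [[0.97, -0.242, -0.0], [-0.242, -0.97, -0.001], [0.0, 0.001, -1.0]]
contact_force: [-2.7, -0.8, 5.8]
grip_width: 0.383
gripper_force: 60.2
```

Call:
jog_arm:
  increments:
    - [0,0,0,0,0,0,0.7]
    - [0,0,0,0,0,0,0.7]
    - [0,0,0,0,0,0,0.7]
    - [0,0,0,0,0,-0.03,0.7]
    - [0,0,0,0,0,-0.07,0.7]
    - [0,0,0,0,0,-0.07,0.7]
    - [0,0,0,0,0,-0.07,0.7]

```text
clock: 16.92
position: [0.4853, -0.22, 0.1621]
tcp_rot: [[0.97, -0.242, -0.001], [-0.242, -0.97, 0.001], [-0.001, -0.0, -1.0]]
contact_force: [-0.1, -0.6, -0.5]
grip_width: 0.703
gripper_force: 0.0
```

```bash
python3 - <<'E'
from h import *
np.set_printoptions(precision=4,suppress=True)
print(delta([.48,-.3803,.0911]))
E
```

```text
[0.0337 0.1569 0.071 ]
```

Call:
jog_arm:
  increments:
    - [0,0,0,0.01,0.05,0,0.7]
    - [0,0,0,0.02,0.11,0,0.7]
    - [0,0,0,0.0337,0.1565,0,0.7]
    - [0,0,0,0.0337,0.1565,0,0.7]
    - [0,0,0,0.0337,0.1565,0.03,0.7]
    - [0,0,0,0.0337,0.1565,0.055,0.7]
    - [0,0,0,0.0337,0.1565,0.068,0.7]
    - [0,0,0,0.0337,0.1565,0.068,0.7]
    - [0,0,0,0.0337,0.1565,0.068,0.3]
    - [0,0,0,0.0337,0.1565,0.068,0.3]
    - [0,0,0,0.0337,0.1565,0.068,0.3]
    - [0,0,0,0.0337,0.1565,0.068,0.3]

```text
clock: 18.42
position: [0.4818, -0.3802, 0.0963]
tcp_rot: [[0.97, -0.242, 0.003], [-0.242, -0.97, -0.0], [0.003, -0.0, -1.0]]
contact_force: [0.5, 4.9, 6.8]
grip_width: 0.383
gripper_force: 60.2
```

Call:
jog_arm:
  increments:
    - [0,0,0,0,0,-0.003,0.3]
    - [0,0,0,0,0,-0.007,0.3]
    - [0,0,0,0,0,-0.007,0.3]

```text
clock: 18.8
position: [0.4803, -0.3809, 0.1018]
tcp_rot: [[0.97, -0.242, -0.0], [-0.242, -0.97, -0.001], [0.0, 0.001, -1.0]]
contact_force: [-0.3, 0.4, -0.9]
grip_width: 0.384
gripper_force: 59.6
```

Call:
jog_arm:
  increments:
    - [0,0,0,0,0,-0.004,0.3]
    - [0,0,0,0,0,-0.007,0.3]
    - [0,0,0,0,0,-0.007,0.3]
    - [0,0,0,-0.02,0,-0.007,0.3]
    - [0,0,0,-0.04,0,-0.007,0.3]
    - [0,0,0,-0.06,0,-0.007,0.3]

```text
clock: 19.55
position: [0.4217, -0.3656, 0.1086]
tcp_rot: [[0.97, -0.242, -0.0], [-0.242, -0.97, -0.0], [-0.0, 0.0, -1.0]]
contact_force: [0.4, -0.5, -0.7]
grip_width: 0.384
gripper_force: 59.5
```

Call:
jog_arm:
  increments:
    - [0,0,0,-0.015,0,0,0.3]
    - [0,0,0,-0.03,0,0,0.3]
    - [0,0,0,-0.045,0,0,0.3]
    - [0,0,0,-0.06,0,0,0.3]
    - [0,0,0,-0.06,0,0,0.3]

```text
clock: 20.18
position: [0.3631, -0.3509, 0.1086]
tcp_rot: [[0.97, -0.243, -0.0], [-0.243, -0.97, 0.0], [-0.0, -0.0, -1.0]]
contact_force: [0.6, 0.1, -0.2]
grip_width: 0.38
gripper_force: 59.5
```

Call:
jog_arm:
  increments:
    - [0,0,0,0,-0.03,-0.02,0.3]
    - [0,0,0,0,-0.08,-0.035,0.3]
    - [0,0,0,0,-0.14,-0.035,0.3]
    - [0,0,0,0,-0.2,-0.035,0.3]
    - [0,0,0,0,-0.25,-0.035,0.3]
    - [0,0,-0.1,-0.02,-0.3,-0.035,0.3]
    - [0,0,-0.2,-0.03,-0.35,-0.035,0.3]
    - [0,0,-0.3,-0.05,-0.4,-0.035,0.3]
    - [0,0,-0.314,-0.065,-0.44,-0.035,0.3]
    - [0,0,-0.314,-0.068,-0.465,-0.035,0.3]
    - [0,0,-0.314,-0.068,-0.465,-0.035,0.3]
    - [0,0,-0.314,-0.068,-0.465,-0.035,0.3]

```text
clock: 21.68
position: [0.4107, 0.116, 0.1438]
tcp_rot: [[0.998, 0.07, 0.0], [0.07, -0.998, -0.0], [0.0, 0.0, -1.0]]
contact_force: [-0.0, -0.9, -0.3]
grip_width: 0.384
gripper_force: 59.7
```

Call:
jog_arm:
  increments:
    - [0,0,0,0.02,0,0,0.3]
    - [0,0,0,0.05,0,0,0.3]
    - [0,0,0,0.05,0,0,0.3]
    - [0,0,0,0.05,0,0,0.3]

```text
clock: 22.18
position: [0.4598, 0.1189, 0.1433]
tcp_rot: [[0.998, 0.068, -0.002], [0.068, -0.998, -0.0], [-0.002, 0.0, -1.0]]
contact_force: [1.5, -0.4, -0.2]
grip_width: 0.387
gripper_force: 59.7
```

Run:
```python
from h import *
d=snap("wrist");np.savez("w7.npz",T=d["T"],K=d["K"],D=d["D"],image=d["image"]);save(d,"w7",(165,100,405,280),3.3)
```

```text
(no output)
```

View pics/w7.png

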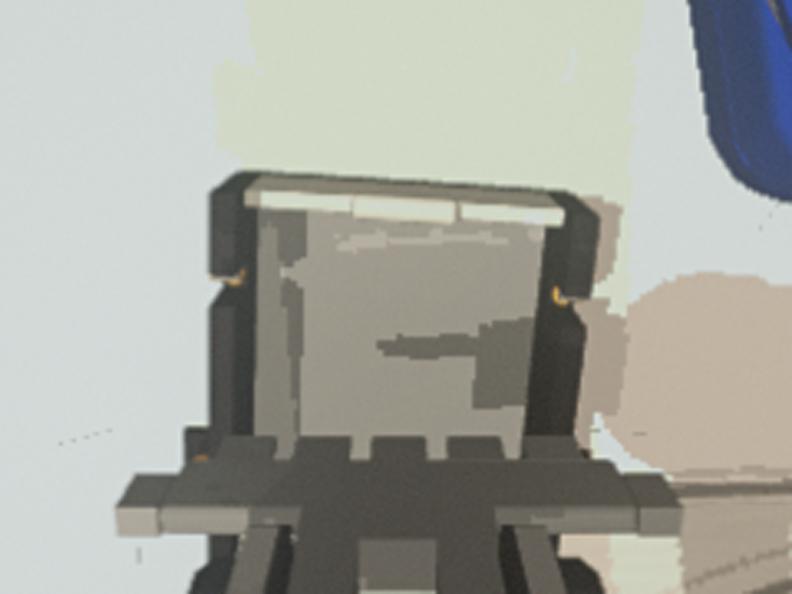

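The held comb (plate at y≈500) hovers behind the tray. The tray grooves show as notches at crop (225,288) on the left and (575,305) on the right, with the brass stops at (238,275) and (558,295). I'll read the notch edges from raw pixels.

Run:
```python
import cv2,numpy as np
z=np.load("w7.npz");g=cv2.cvtColor(z["image"],cv2.COLOR_BGR2GRAY)
def dump(x0,x1,y0,y1):
    print("x",x0,x1)
    for y in range(y0,y1):print(y,' '.join('%3d'%v for v in g[y,x0:x1]))
dump(225,245,176,198);dump(328,350,182,204)
```

```text
x 225 245
176 215 215 194 135  85  79  83  84  85  83  83  71  67  69  71  68  67  77 124 134
177 215 216 194 133  84  80  83  82  82  83  80  71  69  67  67  64  68  79 126 133
178 215 216 194 133  85  82  81  79  78  79  75  68  69  68  66  67  64  76 126 134
179 215 215 194 133  84  82  83  77  76  76  74  70  68  69  68  68  68  79 124 133
180 215 215 193 131  83  81  83  76  76  73  72  66  68  72  75  68  66  76 125 134
181 216 214 193 132  85  80  81  77  75  71  75  68  75  90  78  67  66  77 124 134
182 215 214 193 139  84  79  80  74  73  70  70  74  87 113  86  69  65  77 126 134
183 214 215 211 180 125 101  98  98  93  84  86 108 107 105  81  65  65  77 123 134
184 215 215 215 193 165 160 159 153 143 141 143 147 126  98  74  65  66  76 126 134
185 215 215 216 211 207 199 193 146 115 131 154 158 133  95  76  68  62  77 125 133
186 214 214 214 215 216 215 211 153  87  87 106 105  91  75  72  64  63  82 127 134
187 215 214 213 214 216 215 184 120  70  66  70  69  68  68  67  64  66  81 125 133
188 213 214 214 215 216 199 139  79  63  65  66  67  64  63  65  66  65  82 125 13
[... 2091 characters left out ...]
  59  61  60  61  90 156 162 161 161 160 159 159 159 159
197  59  57  60  59  60  60  61  59  63  60  61  60  68 122 157 160 160 159 159 161 159 159
198  59  57  62  58  59  60  61  61  62  63  62  60  62  77 122 159 159 159 158 160 160 159
199  56  59  60  61  61  59  62  64  66  66  64  68  62  65  97 157 160 159 159 158 159 160
200  55  60  58  59  60  63  61  68  67  67  69  65  68  66  97 159 161 159 158 159 159 160
201  55  55  57  60  61  60  60  68  65  68  68  68  70  68  95 158 160 160 160 159 159 159
202  56  55  59  58  59  62  63  65  66  67  68  68  66  66  94 159 160 160 159 160 159 159
203  55  55  57  59  59  58  61  66  67  67  69  68  68  67 111 160 159 159 158 159 159 158
```

Run:
```python
from h import *
np.set_printoptions(precision=4,suppress=True)
d=dict(np.load("w7.npz"));R=robot.state()["tcp_rot"];R=np.array(R);p=np.array(robot.state()["position"])
G=cast(d,[(231.6,187.6),(340.2,194.0)],.052);print("grooves",G,"sep",np.linalg.norm(G[0]-G[1]))
c=lambda l:[(165+a/3.3-.35,100+b/3.3-.35) for a,b in l]
for z in(.1585,.1605,.1625):
    L=cast(d,c([(117,521.5),(682,520)]),z);print(z,np.linalg.norm(L[0]-L[1]),"center",L.mean(0),"tool frame",R.T@(L.mean(0)-p),"yaw",np.degrees(np.arctan2(*(L[0]-L[1])[[0,1]]*[-1,1])))
v=G[0]-G[1];print("tray yaw",np.degrees(np.arctan2(-v[0],v[1])),"tool yaw",np.degrees(np.arctan2(R[1,0],R[0,0])),"mid",G.mean(0))
g=cv2.cvtColor(d["image"],cv2.COLOR_BGR2GRAY)
for x in (206,365):print(g[246:268,x])
print(g[256,190:216],g[256,355:378])
```

```text
grooves [[0.4723 0.1681 0.052 ]
 [0.4731 0.0669 0.052 ]] sep 0.10119286478629684
0.1585 0.10495597522541433 center [0.4575 0.1173 0.1585] tool frame [-0.0022  0.0017 -0.0152] yaw 4.059099937053707
0.1605 0.10369230832734116 center [0.4585 0.1174 0.1605] tool frame [-0.0012  0.0017 -0.0172] yaw 4.059099937053705
0.1625 0.10242864142926802 center [0.4595 0.1174 0.1625] tool frame [-0.0002  0.0017 -0.0192] yaw 4.059099937053701
tray yaw 0.4404352636421698 tool yaw 3.9360353150833545 mid [0.4727 0.1175 0.052 ]
[ 91  92  92  92  91  90  93 114 169 169 168 169 168 168 167 168 182 213
 215 210 196 195]
[ 84  85  84  86  83  85  83  92 124 124 123 123 123 125 122 122 155 207
 207 206 205 206]
[214 214 214 214 215 214 214 215 214 202 172 168 169 168 169 168 168 170
 168 168 168 167 143 141 155 153] [127 122 105  91 123 124 124 124 123 123 123 124 122 124 124 125 134 154
 160 161 160 161 161]
```

Call:
jog_arm:
  increments:
    - [0,0,0.03,0.007,0.0005,0.015,0.3]
    - [0,0,0.0628,0.0137,0.0009,0.035,0.3]
    - [0,0,0.0628,0.0137,0.0009,0.05,0.3]
    - [0,0,0.0628,0.0137,0.0009,0.055,0.3]
    - [0,0,0.0628,0.0137,0.0009,0.055,0.3]
    - [0,0,0.0628,0.0137,0.0009,0.055,0.3]

```text
clock: 22.98
position: [0.4747, 0.12, 0.0894]
tcp_rot: [[1.0, 0.007, 0.001], [0.007, -1.0, 0.0], [0.001, -0.0, -1.0]]
contact_force: [0.4, 1.0, -0.4]
grip_width: 0.387
gripper_force: 59.7
```

Run:
```python
from h import *
d=snap("wrist");np.savez("w8.npz",T=d["T"],K=d["K"],D=d["D"],image=d["image"])
np.set_printoptions(precision=1,suppress=True)
v=np.array([[.4723,.1681,.052],[.4731,.0669,.052]]);q=proj(d,v);print(q)
g=cv2.cvtColor(d["image"],cv2.COLOR_BGR2GRAY)
for x,y in q.astype(int):
    print("x",x-16,"y",y-12)
    for r in range(y-12,y+14):print(r,' '.join('%3d'%a for a in g[r,x-16:x+16]))
for x in(206,365):print(g[246:268,x])
print(g[258,190:216],g[258,355:378])
```

```text
[[221.6 226.6]
 [351.9 226.5]]
x 205 y 214
214 206 206 206 205 205 206 205 206 205 208 206 156  82  69  68  68  67  66  67  68  62  59  57  55  60  60  61  59  56  53  57  87
215 206 206 205 206 206 206 206 206 206 206 205 157  81  70  69  66  68  69  67  66  65  60  56  59  60  70  62  59  57  56  57  86
216 205 206 206 205 206 206 206 206 206 206 207 160  88  70  70  65  65  65  64  66  61  59  54  60  89  88  68  59  56  56  58  83
217 206 207 206 206 205 206 206 206 206 206 207 162  93  66  69  65  64  68  65  63  62  60  57  68 114 107  77  59  55  57  58  75
218 206 206 206 205 206 206 206 206 206 207 206 161  91  68  66  66  66  66  66  66  64  56  58  76 115 102  72  56  56  54  53  75
219 206 206 206 207 206 206 206 206 205 207 206 172 106  66  66  65  68  67  64  66  60  57  60  90 151 119  71  56  56  57  55  74
220 206 205 205 206 205 206 206 205 206 206 206 172 103  64  63  66  67  66  
[... 5690 characters left out ...]
  86 147 150 150 149 151 149 149 149 149 149 156 171
238  75  75  75  74  74  75  69  50  48  49  50  52  54  51  51  48  50  50  50  88 149 150 150 148 149 149 149 150 149 149 156 170
239  79  77  78  79  79  79  82  78  80  81  79  80  80  80  66  52  53  50  49  90 148 149 150 149 149 149 150 150 149 151 158 171
[ 83  84  86  84  83  81  79 106 160 162 160 159 159 159 159 159 174 205
 207 205 206 205]
[ 75  76  78  74  77  76  77  85 113  99  97  97  97  99  97 100 144 204
 204 203 203 203]
[206 205 205 205 205 206 205 206 206 196 172 160 159 160 160 161 159 160
 160 158 159 159 136 120 133 141] [ 97  94  87  79  97  95  96  98  97  96  97  98  99  98  95 100 135 165
 172 171 172 171 171]
```

Run:
```python
from h import *
np.set_printoptions(precision=4,suppress=True)
d=dict(np.load("w8.npz"));zt=.0894+.0172
G=cast(d,[(216.9,226.7),(355.2,226.7)],.052);L=cast(d,[(199.3,257.9),(371.3,257.9)],zt)
print(G,np.linalg.norm(G[0]-G[1]),L,np.linalg.norm(L[0]-L[1]));print("mid",G.mean(0),L.mean(0),delta(G.mean(0))-delta(L.mean(0)))
for a in(G,L):v=a[0]-a[1];print(np.degrees(np.arctan2(-v[0],v[1])))
```

```text
[[0.4722 0.1717 0.052 ]
 [0.4729 0.0643 0.052 ]] 0.10741880034533016 [[0.4727 0.1709 0.1066]
 [0.4734 0.0667 0.1066]] 0.10419640687660109
mid [0.4726 0.118  0.052 ] [0.473  0.1188 0.1066] [-0.0005  0.0007  0.0546]
0.39851284001474907
0.3933027688338226
```

Call:
jog_arm:
  increments:
    - [0,0,0,-0.0008,0.0007,0,0.3]
    - [0,0,0,-0.0008,0.0007,0.012,0.3]
    - [0,0,0,-0.0008,0.0007,0.024,0.3]
    - [0,0,0,-0.0008,0.0007,0.033,0.3]
    - [0,0,0,-0.0008,0.0007,0.034,0.3]
    - [0,0,0,-0.0008,0.0007,0.034,0.3]

```text
clock: 23.78
position: [0.4733, 0.1192, 0.0545]
tcp_rot: [[1.0, 0.007, -0.0], [0.007, -1.0, -0.0], [-0.0, 0.0, -1.0]]
contact_force: [0.4, -0.4, -0.4]
grip_width: 0.382
gripper_force: 59.7
```

Call:
jog_arm:
  increments:
    - [0,0,0,0,0,0.002,0.3]
    - [0,0,0,0,0,0.004,0.3]
    - [0,0,0,0,0,0.006,0.3]
    - [0,0,0,0,0,0.006,0.3]

```text
clock: 24.28
position: [0.4731, 0.1191, 0.0485]
tcp_rot: [[1.0, 0.007, -0.0], [0.007, -1.0, -0.0], [-0.0, 0.0, -1.0]]
contact_force: [0.4, 0.7, -0.3]
grip_width: 0.384
gripper_force: 59.7
```

Call:
jog_arm:
  increments:
    - [0,0,0,0,0,0.002,0.3]
    - [0,0,0,0,0,0.004,0.3]
    - [0,0,0,0,0,0.004,0.3]

```text
clock: 24.65
position: [0.4732, 0.1192, 0.0445]
tcp_rot: [[1.0, 0.007, -0.0], [0.007, -1.0, -0.0], [-0.0, 0.0, -1.0]]
contact_force: [-0.0, -0.6, -0.9]
grip_width: 0.381
gripper_force: 59.7
```

Call:
jog_arm:
  increments:
    - [0,0,0,0,0,0.002,0.3]
    - [0,0,0,0,0,0.004,0.3]
    - [0,0,0,0,0,0.004,0.3]

```text
clock: 25.02
position: [0.4731, 0.1192, 0.0405]
tcp_rot: [[1.0, 0.007, -0.0], [0.007, -1.0, 0.0], [-0.0, -0.0, -1.0]]
contact_force: [-1.1, -0.4, 0.2]
grip_width: 0.384
gripper_force: 59.9
```

Call:
jog_arm:
  increments:
    - [0,0,0,0,0,0.001,0.3]
    - [0,0,0,0,0,0.002,0.3]
    - [0,0,0,0,0,0.002,0.3]

```text
clock: 25.4
position: [0.4732, 0.1192, 0.0385]
tcp_rot: [[1.0, 0.007, -0.0], [0.007, -1.0, 0.0], [-0.0, -0.0, -1.0]]
contact_force: [-0.3, 0.6, 0.4]
grip_width: 0.384
gripper_force: 59.9
```

Call:
jog_arm:
  increments:
    - [0,0,0,0,0,0.001,0.3]
    - [0,0,0,0,0,0.002,0.3]
    - [0,0,0,0,0,0.002,0.3]

```text
clock: 25.78
position: [0.4732, 0.1192, 0.0365]
tcp_rot: [[1.0, 0.007, -0.0], [0.007, -1.0, -0.0], [-0.0, 0.0, -1.0]]
contact_force: [-1.6, 0.2, 0.4]
grip_width: 0.381
gripper_force: 59.8
```

Call:
jog_arm:
  increments:
    - [0,0,0,0,0,0.001,0.3]
    - [0,0,0,0,0,0.002,0.3]
    - [0,0,0,0,0,0.002,0.3]

```text
clock: 26.15
position: [0.4732, 0.1192, 0.0345]
tcp_rot: [[1.0, 0.007, -0.0], [0.007, -1.0, -0.0], [-0.0, 0.0, -1.0]]
contact_force: [-0.0, -0.3, 0.5]
grip_width: 0.384
gripper_force: 59.8
```

Call:
jog_arm:
  increments:
    - [0,0,0,0,0,0.001,0.3]
    - [0,0,0,0,0,0.002,0.3]
    - [0,0,0,0,0,0.002,0.3]

```text
clock: 26.52
position: [0.4732, 0.1192, 0.0325]
tcp_rot: [[1.0, 0.007, -0.0], [0.007, -1.0, -0.0], [-0.0, 0.0, -1.0]]
contact_force: [-1.7, 0.4, -0.4]
grip_width: 0.383
gripper_force: 59.8
```

Call:
jog_arm:
  increments:
    - [0,0,0,0,0,0.001,0.3]
    - [0,0,0,0,0,0.002,0.3]
    - [0,0,0,0,0,0.002,0.3]

```text
clock: 26.9
position: [0.4735, 0.1192, 0.0312]
tcp_rot: [[1.0, 0.007, -0.0], [0.007, -1.0, -0.0], [-0.0, 0.0, -1.0]]
contact_force: [-3.7, -0.8, 4.9]
grip_width: 0.383
gripper_force: 60.3
```

Run:
```python
from h import *
d=snap("wrist");b=d["image"];np.savez("w9.npz",T=d["T"],K=d["K"],D=d["D"],image=b)
a=np.load("w8.npz")["image"]
for n,(x0,y0,x1,y1) in dict(Llug=(192,248,232,272),Rlug=(340,248,378,272),slot=(268,262,302,294)).items():
    r=cv2.matchTemplate(b[200:310],a[y0:y1,x0:x1],cv2.TM_CCOEFF_NORMED);m=cv2.minMaxLoc(r);print(n,m[1],m[3][0]-x0,m[3][1]+200-y0)
g=cv2.cvtColor(b,cv2.COLOR_BGR2GRAY)
for x0 in(184,344):
    print("x",x0)
    for r in range(236,280,2):print(r,' '.join('%3d'%v for v in g[r,x0:x0+40:1]))
```

```text
Llug 0.7504673004150391 -19 0
Rlug 0.7549036741256714 -83 2
slot 0.9877162575721741 0 0
x 184
236 209 208 208 208 207 208 209 210 191  88  58  62  62  62  60  62  63  63  61  61  57  56  55  54  54  50  53  53  52  51  50  49  52  51  51  50  49  50  60  92
238 208 209 208 207 209 209 208 210 191 104  64  61  63  60  62  61  59  59  58  61  63  56  54  51  52  50  54  49  53  52  49  54  51  51  50  47  48  52  53  91
240 209 209 209 207 208 208 210 210 196 128  66  62  63  61  60  61  59  62  61  59  61  55  54  52  50  51  50  52  51  52  54  51  50  47  51  46  58  69  74  78
242 208 209 209 208 209 208 209 209 196 136  66  58  61  62  64  62  58  61  62  61  59  58  55  53  50  52  52  53  59  79  85  68  55  48  50  54  72  78  77  80
244 208 208 208 208 209 208 207 209 203 165  76  59  60  63  62  59  62  59  60  58  60  58  53  51  52  51  51  53  70  80  80  80  76  76  74  77  78  78  81  7
[... 5703 characters left out ...]
  53 104 142 151 151 151 150 151 152 158 170
272  41  42  32  34  34  36  35  33  37  37  35  38  39  41  37  37  35  41  36  44  45  44  45  47  45  45  47  47  45  52 112 145 151 151 151 150 150 152 167 173
274  40  35  38  39  38  36  34  35  34  35  31  33  35  36  35  37  39  37  41  43  41  45  45  45  46  45  45  46  46  63 129 151 151 151 151 151 166 172 172 173
276  42  42  39  36  31  32  36  33  36  36  35  37  35  39  39  36  39  38  39  42  41  44  44  45  42  45  48  44  45  72 140 162 162 162 162 169 173 174 172 173
278  37  38  43  37  37  34  36  34  33  34  39  37  37  37  34  33  38  39  43  44  45  41  47  42  43  44  48  48  47  90 156 173 173 173 172 175 173 172 173 172
```

Both lugs lie inside the grooves, and the stop is starting to push back (4.9 N). I'll keep pressing by feel.

Call:
jog_arm:
  increments:
    - [0,0,0,0,0,0.0005,0.3]
    - [0,0,0,0,0,0.001,0.3]
    - [0,0,0,0,0,0.001,0.3]

```text
clock: 27.32
position: [0.4738, 0.1192, 0.031]
tcp_rot: [[1.0, 0.007, 0.0], [0.007, -1.0, -0.0], [0.0, 0.0, -1.0]]
contact_force: [-4.6, -1.5, 9.7]
grip_width: 0.385
gripper_force: 60.9
```

Call:
jog_arm:
  increments:
    - [0,0,0,0,0,0.0005,0.3]
    - [0,0,0,0,0,0.001,0.3]
    - [0,0,0,0,0,0.001,0.3]

```text
clock: 27.7
position: [0.474, 0.1192, 0.0308]
tcp_rot: [[1.0, 0.007, 0.0], [0.007, -1.0, -0.0], [0.0, 0.0, -1.0]]
contact_force: [-6.1, -2.1, 14.7]
grip_width: 0.385
gripper_force: 61.4
```

Call:
jog_arm:
  increments:
    - [0,0,0,0,0,0.0002,0.3]
    - [0,0,0,0,0,0.0002,0.3]
    - [0,0,0,0,0,-0.001,0.3]
    - [0,0,0,0,0,-0.002,0.3]
    - [0,0,0,0,0,-0.002,0.3]

```text
clock: 28.32
position: [0.4736, 0.1192, 0.0311]
tcp_rot: [[1.0, 0.007, 0.0], [0.007, -1.0, 0.0], [0.0, -0.0, -1.0]]
contact_force: [-4.0, -0.6, 5.8]
grip_width: 0.379
gripper_force: 60.4
```

Call:
jog_arm:
  increments:
    - [0,0,0,0,0,0,0.7]
    - [0,0,0,0,0,0,0.7]
    - [0,0,0,0,0,0,0.7]
    - [0,0,0,0,0,-0.02,0.7]
    - [0,0,0,0,0,-0.05,0.7]
    - [0,0,0,0,0,-0.1,0.7]
    - [0,0,0,0,0,-0.14,0.7]
    - [0,0,0,0,0,-0.14,0.7]
    - [0,0,0,0,0,-0.14,0.7]

```text
clock: 29.45
position: [0.4728, 0.1191, 0.17]
tcp_rot: [[1.0, 0.007, -0.001], [0.007, -1.0, -0.0], [-0.001, 0.0, -1.0]]
contact_force: [-0.7, 0.7, 0.6]
grip_width: 0.701
gripper_force: 0.0
```

Run:
```python
from h import *
np.set_printoptions(precision=4,suppress=True)
d=snap("wrist");np.savez("w10.npz",T=d["T"],K=d["K"],D=d["D"],image=d["image"])
# expected home pose vs lifted: lug tops at tray z = origin-.04 ; project corners
o=np.array([.4716,.118,.088]);y=np.array([-.007,1,0])
q=proj(d,[o+y*s*.052+[0,0,-.04] for s in(1,-1)]+[o+[0,0,.008]]);print(q)
g=cv2.cvtColor(d["image"],cv2.COLOR_BGR2GRAY)
for x,yy in q.astype(int)[:2]:
    print("x",x-12,"y",yy-12)
    for r in range(yy-12,yy+12):print(r,' '.join('%3d'%a for a in g[r,x-12:x+14]))
```

```text
[[234.8769 196.9172]
 [334.7934 196.8966]
 [284.9223 211.0624]]
x 222 y 184
184 211 211 210 210 210 210 211 211 210 211 151  85  79  80  81  81  82  71  64  64  65  66  63  77 103 109
185 211 211 210 209 211 210 210 210 211 211 150  85  79  80  81  78  81  73  69  67  67  64  65  72 104 111
186 209 210 211 210 211 210 210 210 211 211 151  86  80  81  81  79  83  73  68  67  66  67  64  75 120 124
187 210 211 211 210 210 210 210 211 211 211 156  92  80  78  79  82  82  74  68  65  67  64  65  76 122 131
188 209 210 211 210 210 210 210 210 211 211 157  92  77  79  80  80  79  73  65  65  67  67  66  77 121 130
189 211 210 210 210 210 210 210 209 210 211 155  92  80  81  80  80  80  73  68  67  68  64  64  71 104 111

[... 3847 characters left out ...]
  60  79 133 155 156 154 155 156 155 154 156 156 156
202 104 103  67  55  54  59  57  54  59  61  60  59  60  59  66 113 154 155 154 156 154 155 153 154 156 156
203 104 103  66  53  58  59  57  54  61  63  61  60  61  60  67 127 157 155 154 155 156 155 156 155 154 155
204 105  94  65  56  56  60  57  58  61  61  60  62  59  61  71 129 155 156 156 154 156 156 156 156 156 154
205 105  90  61  56  55  58  58  59  58  62  61  61  61  60  67 128 156 155 154 154 155 154 155 154 155 155
206 104  91  61  54  55  60  58  60  61  61  60  61  60  59  67 126 155 156 156 154 155 154 155 154 155 156
207 102  91  65  56  56  59  57  58  59  59  61  62  61  57  69 130 156 155 155 155 156 154 154 155 155 155
```

The comb is seated and released. The last numeric check is that both front combs hang on the spare prong.

Run:
```python
from h import *
np.set_printoptions(precision=1,suppress=True)
d=snap("top");a=cv2.imread("pics/top0.png");b=d["image"]
ax=np.array([.97,-.242,0]);r=np.array([.5477,-.2365,.1615])
df=cv2.absdiff(a,b).max(2);df[:,:250]=0;df[300:]=0
n,l,st,c=cv2.connectedComponentsWithStats((df>45).astype(np.uint8))
for i in range(1,n):
    if st[i,4]>15:print("changed",st[i],c[i])
print("spare tabs expected",proj(d,[r-ax*.031,r-ax*.062]).tolist())
q=proj(d,[r-ax*.031,r-ax*.062,r-ax*.046]);lug=np.array([.242,.97,0])*.045+[0,0,-.048]
q=np.r_[q,proj(d,[r-ax*k+s*lug*[1,1,1] if s>0 else r-ax*k-lug*[1,1,-1] for k in(.031,.062) for s in(1,-1)])]
for x,y in q:print((x,y),a[int(y)-1:int(y)+2,int(x)-1:int(x)+2].mean((0,1)),b[int(y)-1:int(y)+2,int(x)-1:int(x)+2].mean((0,1)))
```

```text
changed [302 189  46  17 263] [324.5 197.8]
changed [298 204  25  12 128] [313.  209.6]
changed [368 206  49  17 357] [392.3 214. ]
changed [324 210  21  10  96] [332.2 215.2]
changed [365 218  50  19 408] [390.4 226.9]
changed [363 230  50  19 403] [387.7 239. ]
changed [366 242  26   9  79] [380.3 246. ]
changed [396 249  15   6  47] [402.  251.6]
changed [546 298  14   2  21] [551.7 298.7]
spare tabs expected [[329.00575002124776, 191.1623835986148], [325.62390614674035, 205.25470293694866]]
(np.float64(329.00575002124776), np.float64(191.1623835986148)) [110.7 123.8 129.8] [104.8 117.4 124. ]
(np.float64(325.62390614674035), np.float64(205.25470293694866)) [108.6 124.7 132.7] [106.7 120.9 128.1]
(np.float64(327.3747926701401), np.float64(197.9565342518478)) [106.1 123.4 131.6] [127. 146. 155.]
(np.float64(305.4418426952625), np.float64(191.05129207727728)) [153.4 150.7 144.8] [138.  143.1 142.6]
(np.float64(344.98687770024526), np.float64(201.37303687921886)) [151.7 151.6 145.2] [134.8 140.4 140.3]
(np.float64(302.09590304954423), np.float64(204.34021016821674)) [153.8 150.7 145. ] [165.9 164.4 159.1]
(np.float64(341.90032877258005), np.float64(214.7581383248956)) [150.6 151.3 145. ] [140.7 149.3 151.1]
```

```bash
python3 -c "
from workcell import robot
print(robot.close_job())"
```

```text
the job is handed in; nothing more can be done
None
```

The job is handed in with no verdict shown: both front combs hang on the spare hook, and the five-tooth comb is released in the tray grooves after a press of about 15 N on its stops.

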